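Fit the filter to the welding helmet's blower unit

ROBOT

A 7-joint arm with a two-finger parallel gripper is mounted at the origin on a cart in front of the work surface, level with it; the furniture and walls round the work are solid. World frame = base frame: x ahead of the robot, y to its left, z up, the work surface at z = 0. Lengths are in mm, angles in rad, forces in N, time in s.
With the tool pointing down it reaches from about 425 to 950 mm from the base axis. Payload 4.7 kg.
Tool frame: the origin (TCP) lies midway between the tips of the shut fingers; the grasp point (between the pads) lies 19 mm behind it (r.hold_point_z is the distance from the TCP to the grasp point, in mm); y points along the fingers, x is the direction in which the jaws open and shut, and the axes are right-handed (so a half turn about y gives the same grasp; the last joint's range is limited). The gripper opens to 85 mm and grips with 20 to 120 N. Pads are 22 mm wide; open, the fingers measure 114 mm over their backs; the gripper's body (76 mm by 85 mm) begins 54 mm behind the grasp point. The pads swing forward as they close: fully open they stand 13 mm farther back than shut.
Start: joints at [-1.244, 0.469, -0.049, 1.532, 0.024, 1.141, -0.082], TCP at [235.09, 632.757, 231.335] pointing down, gripper open.
Joint ranges: [-2.59, 2.59], [-0.33, 1.99], [-1.39, 1.29], [0.1, 2.45], [-1.04, 4.18], [0.21, 1.99], [-2.66, 2.66]. Speed limits (rad/s): [2.57, 2.57, 3.14, 3.14, 3.14, 3.14, 3.14].

INTERFACE

Orientations are given as [roll, pitch, yaw] about the fixed x, y, z axes, in that order (R = Rz(yaw) Ry(pitch) Rx(roll)).
In Python, from bench import sensors, viewer, workorder, r gives the robot as it stands.
- The arm moves only by the tool arm_command, never from a script. Its argument "commands" is a list that holds one entry, the list of rows, each a list of 7 numbers: the turn, a rotation vector about the tool's x, y, z scaled (see below), then the shift along the tool's x, y, z scaled (see below), then the opening, from 0 (shut) to 1 (fully open). A call has 1 to 10 rows; each row is the pose to reach, as a shift and turn from the pose commanded when the call began, along the tool's axes at that moment; what a row does not reach only later rows make up. The controller multiplies each number of a shift by 50 cm and each number of a turn by 2 rad. A row lasts 1/8 s, in which the tool goes at most 62.5 mm and 10.7 degrees, less where a joint would pass 70% of its speed; a pose out of reach is approached as far as the arm can. A call with a number of a shift or a turn outside -1 to 1 is refused whole. A call with a gripper value outside its range is refused whole. The fingers move at their own pace and stop on an object; the grip force is fixed at half the most. Time passes only in rows, so rows that repeat a pose let the fingers close. It gives the time, the measured TCP pose, the force and the opening at its end, in the units of the state.
- sensors.sense(): the state, without advancing time (a new reading comes with each control period).
- viewer.grab_frame(name): name is "scene" or "top" or "wrist"; returns a dict with "frame" (420x560x3 uint8, red, green, blue), "fov_y" (degrees; the focal length in pixels is half the picture's height over the tangent of half this angle, whatever the lens; pixels are square), "cx", "cy" (the principal point, pixels), "world_from_camera" (4x4, takes a point from camera to world coordinates). Camera axes: x right, y up, looking along -z (the intrinsics and any distortion apply to the point x, -y, -z); pixel columns grow to the right and rows downward; lengths in mm; the calibration is good to about 2 mm. A picture is of the moment at which its call begins. There is no depth.
- workorder.finish_job(): hands the job in, once; it reports no verdict.
The state is a dict: "clock": time; "joints": joint angles; "joint_vel": joint speeds; "effort": joint torques, N m; "tcp_pos": TCP position; "ee_rot": TCP orientation; "ft_force": force on the tool from outside, world axes, zero at the start; "moment": the same for the moment, N m; "width": finger opening in mm.
Only numpy, scipy, OpenCV 4.12 (cv2) and the standard library are available. Lean on these libraries where they do the work, as an engineer would, in place of code of your own. Each camera call takes 0.05 s, during which the arm holds its last target.

TASK

Fit the grey filter canister to the blower unit of the air-fed welding helmet: set it upright on the round port and turn it under light pressure, without forcing it, until its two lugs drop through the gaps and its flange sits flush on the collar. Turn it clockwise (seen from above) to the stop, then slide the orange catch all the way in so that its tongue enters the notch in the flange. Let go of everything and leave the tools and small parts lying around where they are.

Things in the scene. Friction and masses are not known exactly. Their poses are not given: they have to be found in the camera images.
- filter_center (a point): Centre (half-way up) of the loose grey filter canister, upright, any yaw; z up, 62 mm tall, 0.16 kg. Light grey barrel of radius 31 mm, from 16.5 to 62 mm above its underside, with two flat grip faces 56 mm apart facing own +y and -y, 26 mm wide. Orange pointers on side and top mark own +x and -x. Same after half a turn. Grip it across the flats, fingertips above the flange.
- filter_foot (a point): Centre of the canister's underside, same axes. It stands on its neck (radius 18 mm). Two lugs, 0 to 5 mm above this point, reach out to radius 25 mm along own +x and -x, each 34 degrees wide, lower edges bevelled by 1.6 mm. Flange: radius 34 mm, 11.5 to 16.5 mm above this point, with two notches 13 mm wide and 6 mm deep at own +x and -x.
- port (a point): Centre of the port's top face on the blower unit (dark box, 175 x 214 mm centred under it, top at z = 44 mm, does not slide), 60 mm above the table; z up, +x away from the catch. Grey collar, 92 mm across; inside, flush with its top, a lip 5 mm thick (hole radius 20.5 mm) with two gaps; below it a cavity of radius 29.5 mm, 16 mm deep from the top.
- port_gap (a point): Middle of one gap in the lip, 24 mm from the port's axis, 45 degrees anticlockwise (from above) of port +x; the other is opposite. Each is 48 degrees wide, with a white bar on the collar. Lugs on the lip: filter_foot level with port. Dropped in: filter_foot 11.5 mm below it. Then the lugs turn clockwise only, 45 degrees, to a stop where filter x is parallel to port x (either way).
- filter_catch (a joint): Slide of the orange catch, m: 0 = fully out (start), 0.008 = fully in. It moves along port +x, towards the port's axis, against 1.5 N of friction, and stays where it is left. Its tongue (8 mm wide, tapered nose, 0.5 to 3.5 mm above the collar) butts against the flange unless a notch faces it, as one does when the filter is turned to its stop.
- catch_thumb (a point): Centre of the catch's upright thumb ridge, 10 mm thick (along port x), 21 mm wide, 12 mm high (6 mm above and below this point); 62 mm from the port's axis on its -x side when out; moves with the catch. Push it from its outer side. Rails beside it end 3 mm below this point; behind it the guide's top is 5 mm below this point, ends 23 mm out.
- mig_pliers_center (a point): bystander: pliers with red grips lying flat, 58 x 199 x 18 mm, own y lengthwise; middle of the tool
- contact_tip_0_center (a point): bystander: copper contact tip lying flat, 8 x 30 x 8 mm, centre
- nut_0_center (a point): bystander: steel nut, 27 x 31 x 15 mm, centre
- gas_nozzle_center (a point): bystander: copper gas nozzle lying flat, 25 x 68 x 25 mm, centre
- hood_rim (a point): Foremost point of the fixed fume hood's lower rim. The hood hangs over the table from this x on away from the robot, from y = -0.24 to y = +0.09 m, its underside 0.376 m above the table: carry things past on the near side of it, so that the wrist stays clear.
Mind the look-alikes: they are no part of the job. What is meant by the part that bears filter_center is not green, and is the larger of those in its own colour.

How it is judged:
By the outcome, as a careful person would: the job done as asked, in the order asked, and still so for the second after the job is handed in, with the robot touching nothing.
It also fails if it takes over 58 s, if anything falls off the work surface, if the arm or the gripper's body presses on something with over 40 N, if the wrist force passes 120 N, or if a joint passes its speed limit or range.

## Working session

There is one attempt and no reset: what is moved stays moved. The work goes in short steps, Python scripts to look and compute and a tool call to move; the robot and the scene stay as the last step left them, time stands still between calls to the robot, and variables do not carry over. Pictures are saved under pics/ and viewed, and the job is handed in when it is done.

Besides the shell and the picture viewer there is one more tool, called after "Request:" in YAML: its name, and indented under it one key for each argument. arm_command: Moves the arm, as the interface text tells. Its arguments: {"type":"object","properties":{"commands":{"type":"array"}},"required":["commands"]}

```bash
ls; mkdir -p pics
cat > h.py <<'E'
from bench import sensors, viewer, workorder, r
import numpy as np, cv2, json
def grab(n,fn):
    d=viewer.grab_frame(n); cv2.imwrite('pics/'+fn+'.png',cv2.cvtColor(d['frame'],cv2.COLOR_RGB2BGR))
    import pickle; pickle.dump(d,open('pics/'+fn+'.pkl','wb')); return d
def load(fn):
    import pickle; return pickle.load(open('pics/'+fn+'.pkl','rb'))
def ray(d,u,v):
    f=210/np.tan(np.radians(d['fov_y'])/2); M=np.array(d['world_from_camera'])
    c=np.array([(u-d['cx'])/f,-(v-d['cy'])/f,-1.]); return M[:3,3],M[:3,:3]@c
def onz(d,u,v,z):
    o,k=ray(d,u,v); return o+k*(z-o[2])/k[2]
def proj(d,p):
    f=210/np.tan(np.radians(d['fov_y'])/2); M=np.array(d['world_from_camera'])
    c=M[:3,:3].T@(np.array(p,float)-M[:3,3]); return d['cx']+f*c[0]/-c[2], d['cy']-f*c[1]/-c[2]
def tri(*obs):
    A=np.zeros((3,3));b=np.zeros(3)
    for d,u,v in obs:
        o,k=ray(d,u,v);k=k/np.linalg.norm(k);P=np.eye(3)-np.outer(k,k);A+=P;b+=P@o
    return np.linalg.solve(A,b)
E
python3 - <<'E'
from h import *
for n in ['scene','top','wrist']:
    d=grab(n,n+'0'); print(n,[ (k,v if not hasattr(v,'shape') else np.round(v,3).tolist()) for k,v in d.items() if k!='frame'])
print(sensors.sense()); print(r.hold_point_z,[a for a in dir(r) if a[0]!='_'])
E
```

```text
pics
scene [('fov_y', 44.149508085490865), ('cx', 277.7317652585687), ('cy', 210.6985709089948), ('world_from_camera', [[0.589, 0.406, -0.698, -319.515], [-0.808, 0.303, -0.506, -610.409], [0.006, 0.862, 0.507, 867.358], [0.0, 0.0, 0.0, 1.0]])]
top [('fov_y', 44.309939393337736), ('cx', 273.7003354451674), ('cy', 206.26619296168602), ('world_from_camera', [[-0.017, 0.983, -0.184, 274.288], [-1.0, -0.017, 0.002, 7.381], [-0.001, 0.184, 0.983, 1661.572], [0.0, 0.0, 0.0, 1.0]])]
wrist [('fov_y', 61.29976241238453), ('cx', 282.71367189832506), ('cy', 216.44068988263402), ('world_from_camera', [[0.348, -0.887, -0.304, 156.186], [0.937, 0.329, 0.114, 661.225], [-0.001, -0.325, 0.946, 373.171], [0.0, 0.0, 0.0, 1.0]])]
{'clock': 0.15, 'joints': array([-1.24390216,  0.46924201, -0.04855355,  1.53339126,  0.02411826,
        1.14100196, -0.08228292]), 'joint_vel': array([ 3.11072704e-03, -1.95995615e-03,  7.74366223e-04, -4.50762138e-03,
        5.40594754e-05, -2.64218538e-03, -6.44221600e-04]), 'effort': array([ 1.12663311e-03, -5.10764372e+01, -4.65895375e-02, -2.37976831e+01,
        1.06948317e-02,  5.38334149e-03,  4.09574523e-05]), 'tcp_pos': array([234.986302  , 632.31609887, 230.52389488]), 'ee_rot': array([-1.57087631e+00,  1.45461018e-03,  1.21501486e+00]), 'ft_force': array([ 0.01738773, -0.01127122, -1.15563589]), 'moment': array([-0.03393359, -0.00111462,  0.03997416]), 'width': 85.44736782372625}
18.700000000000003 ['PlanningError', 'hold_point_z']
```

View pictures.

View pics/scene0.png

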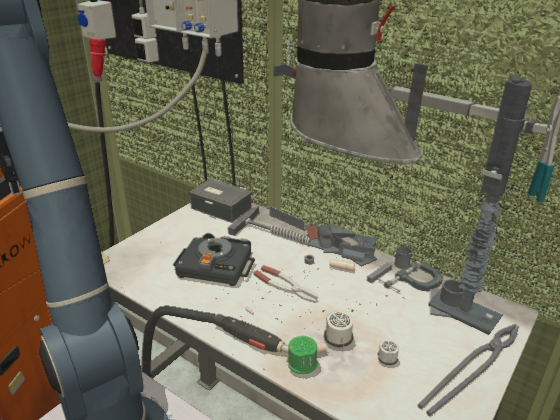

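View pics/top0.png

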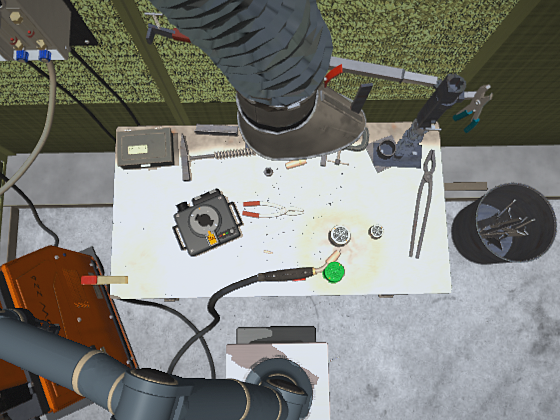

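View pics/wrist0.png

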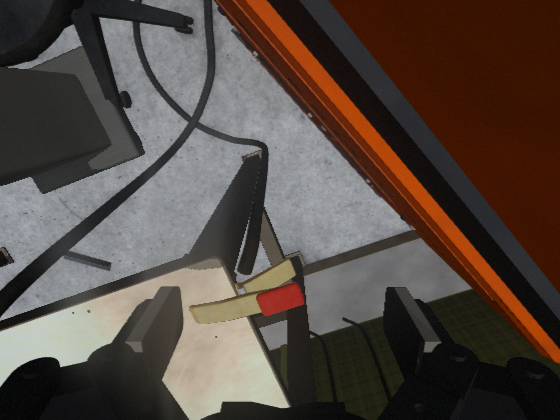

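Run:
```python
from h import *
t=load('top0');s=load('scene0')
def crop(d,x0,y0,w,h,k): return cv2.resize(cv2.cvtColor(d['frame'],cv2.COLOR_RGB2BGR)[y0:y0+h,x0:x0+w],None,fx=k,fy=k,interpolation=cv2.INTER_CUBIC)
a=np.hstack([crop(t,160,175,100,75,4),crop(t,310,205,100,75,4)])
b=np.hstack([crop(s,165,225,100,75,4),crop(s,300,300,100,75,4)])
cv2.imwrite('pics/z0.png',np.vstack([a,b]))
for z in (0,31,62): print(z,onz(t,340,235,z),onz(s,339,328,z))
print(onz(t,205,220,60),onz(s,214,245,60))
print(tri((t,340,235),(s,340,320)))
```

```text
0 [ 487.54432553 -210.16257672    0.        ] [ 5.16393055e+02 -1.88052597e+02 -1.13686838e-13]
31 [ 483.56559938 -206.10385437   31.        ] [ 486.51709365 -203.14791912   31.        ]
62 [ 479.58687323 -202.04513203   62.        ] [ 456.64113239 -218.24324077   62.        ]
[534.52198496 220.12091822  60.        ] [536.80397846 226.25920022  60.        ]
[ 481.23729931 -204.17239844   59.44590665]
```

View pics/z0.png

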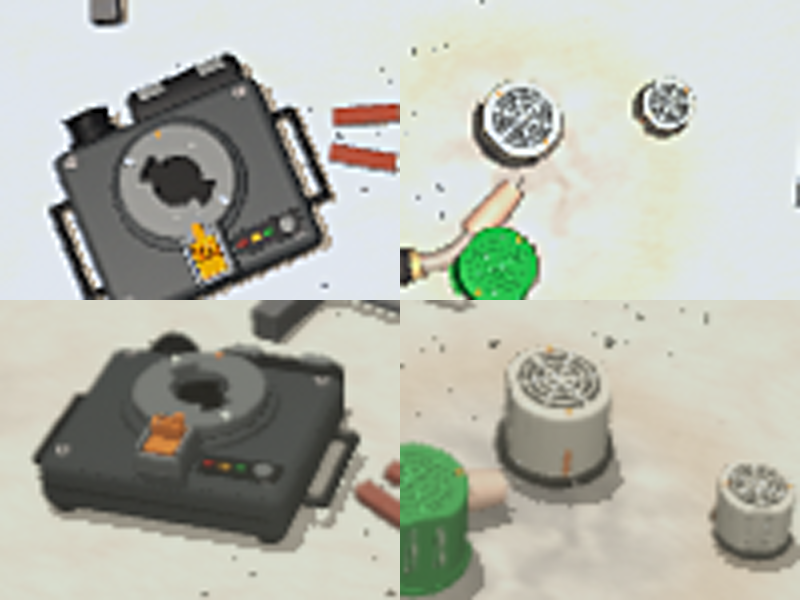

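```bash
cat >> h.py <<'E'
from scipy.spatial.transform import Rotation as Ro
def plan(pos,yawdeg,s=None):
    s=s or sensors.sense(); R=Ro.from_euler('xyz',s['ee_rot'])
    T=Ro.from_euler('xyz',[-np.pi/2,0,np.radians(yawdeg)])
    rv=(R.inv()*T).as_rotvec()/2; sh=R.inv().apply(np.array(pos)-s['tcp_pos'])/500
    print('turn',np.round(rv,4),'shift',np.round(sh,4),'rows>=',np.linalg.norm(sh)*500/62.5,np.degrees(np.linalg.norm(rv)*2)/10.7)
def st():
    s=sensors.sense(); print('t',round(s['clock'],2),'p',np.round(s['tcp_pos'],1),'rpy',np.round(np.degrees(s['ee_rot']),2),'F',np.round(s['ft_force'],1),'M',np.round(s['moment'],2),'w',round(s['width'],1),'q',np.round(s['joints'],2))
E
python3 - <<'E'
from h import *
plan([520,215,250],0); t=load('top0'); print(onz(t,290,160,376))
E
```

```text
turn [ 5.000e-04  6.075e-01 -6.000e-04] shift [-0.5839 -0.038  -0.8251] rows>= 8.09171195676832 6.50610006220522
[636.17442197 -39.9009546  376.        ]
```

Request:
arm_command:
  commands:
    - [[0,0.6075,0,-0.584,-0.038,-0.825,1],[0,0.6075,0,-0.584,-0.038,-0.825,1],[0,0.6075,0,-0.584,-0.038,-0.825,1],[0,0.6075,0,-0.584,-0.038,-0.825,1],[0,0.6075,0,-0.584,-0.038,-0.825,1],[0,0.6075,0,-0.584,-0.038,-0.825,1],[0,0.6075,0,-0.584,-0.038,-0.825,1],[0,0.6075,0,-0.584,-0.038,-0.825,1],[0,0.6075,0,-0.584,-0.038,-0.825,1],[0,0.6075,0,-0.584,-0.038,-0.825,1]]

```text
clock: 1.4
tcp_pos: [519.8, 215.3, 250.0]
ee_rot: [-1.571, 0.001, -0.001]
ft_force: [-0.6, -0.4, -1.0]
width: 85.0
```

Run:
```python
from h import *
st(); grab('wrist','w1')
```

```text
t 1.4 p [519.8 215.3 250. ] rpy [-8.998e+01  4.000e-02 -4.000e-02] F [-0.6 -0.4 -1. ] M [ 0.    0.03 -0.02] w 85.0 q [-0.76  0.27  0.37  1.8  -0.11  1.09 -0.36]
```

View pics/w1.png

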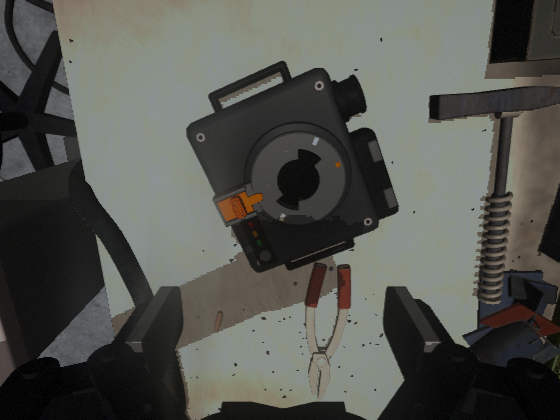

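```bash
cat >> h.py <<'E'
def zoom(fn,out,x0,y0,w,h,k):
    d=load(fn); im=cv2.resize(cv2.cvtColor(d['frame'],cv2.COLOR_RGB2BGR)[y0:y0+h,x0:x0+w],None,fx=k,fy=k,interpolation=cv2.INTER_CUBIC)
    cv2.imwrite('pics/'+out+'.png',im)
def blobs(fn,x0,y0,w,h,fun,mn=3):
    d=load(fn); a=d['frame'][y0:y0+h,x0:x0+w].astype(int); m=fun(a[...,0],a[...,1],a[...,2]).astype(np.uint8)
    n,l,st_,c=cv2.connectedComponentsWithStats(m)
    return [(np.round(c[i]+[x0,y0],2).tolist(),int(st_[i,4])) for i in range(1,n) if st_[i,4]>=mn]
E
python3 - <<'E'
from h import *
zoom('w1','w1z',200,110,180,130,4.4)
print('white',blobs('w1',240,120,115,115,lambda r,g,b:(r>120)&(b>120)))
print('orange',blobs('w1',200,120,160,115,lambda r,g,b:(r>120)&(b<80)&(r-b>70)))
print('dark',blobs('w1',265,140,70,75,lambda r,g,b:(r+g+b<75)))
E
```

```text
white [([350.75, 125.19], 81), ([315.12, 140.66], 32), ([282.5, 215.2], 10)]
orange [([337.4, 164.4], 15), ([249.64, 200.23], 224), ([230.09, 208.94], 339)]
dark [([298.18, 179.12], 1733)]
```

View pics/w1z.png

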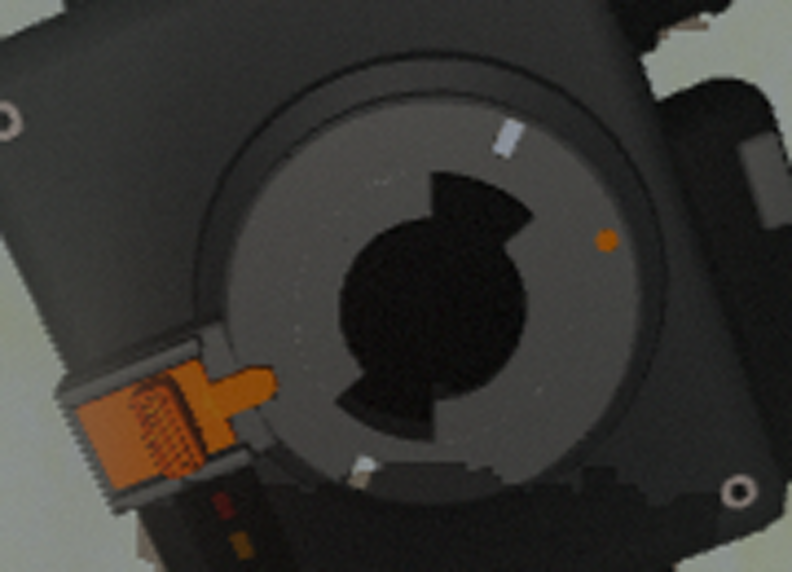

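Run:
```python
from h import *
d=load('w1')
P={k:onz(d,200+u/4.4,110+v/4.4,60)[:2] for k,(u,v) in dict(c=(433,308),w1=(508,137),w2=(362,472),dot=(607,240),tong=(270,382)).items()}
for k,v in P.items():
    e=v-P['c']; print(k,v.round(1),np.linalg.norm(e).round(1),np.degrees(np.arctan2(e[1],e[0])).round(1))
print('c from bars',(P['w1']+P['w2'])/2)
e=P['w1']-P['w2'];print(np.degrees(np.arctan2(e[1],e[0])))
# gap edge corners
e=P['dot']-P['tong'];print(np.degrees(np.arctan2(e[1],e[0])))
# collar extents rows: x from 227 to 640 
for u,v in ((227,300),(640,300),(433,92),(433,508)): print(onz(d,200+u/4.4,110+v/4.4,60)[:2])
plan([481,-204,260],-49.5)
```

```text
c [534.4 221.5] 0.0 0.0
w1 [549.7 258.2] 39.8 67.4
w2 [518.9 183.7] 40.9 -112.3
dot [571.6 236.4] 40.1 21.8
tong [498.6 204.8] 39.6 -155.0
c from bars [534.31768743 220.96655009]
67.56179049511482
23.41159962320325
[489.58705859 223.30705042]
[579.4519746  223.27480523]
[533.80498082 267.48038505]
[535.08233278 175.02725582]
turn [-0.      0.4328 -0.0006] shift [-0.0779 -0.0205 -0.8411] rows>= 6.759252495438902 4.634870962048632
```

Run:
```python
from h import *
d=load('w1');t=load('top0');s=load('scene0')
a=(d,298.4,180);b=(t,204.25,220.25);c=(s,215,248)
for o in ((a,b),(a,c),(a,b,c)): print(tri(*o).round(1))
```

```text
[533.9 222.1  61.8]
[534.4 220.3  53.9]
[534.7 221.5  53.9]
```

Request:
arm_command:
  commands:
    - [[0,0.433,0,-0.078,-0.02,-0.84,1],[0,0.433,0,-0.078,-0.02,-0.84,1],[0,0.433,0,-0.078,-0.02,-0.84,1],[0,0.433,0,-0.078,-0.02,-0.84,1],[0,0.433,0,-0.078,-0.02,-0.84,1],[0,0.433,0,-0.078,-0.02,-0.84,1],[0,0.433,0,-0.078,-0.02,-0.84,1],[0,0.433,0,-0.078,-0.02,-0.84,1],[0,0.433,0,-0.078,-0.02,-0.84,1]]

```text
clock: 2.58
tcp_pos: [481.7, -202.2, 259.8]
ee_rot: [-1.57, 0.001, -0.862]
ft_force: [-0.1, 0.8, -0.7]
width: 85.4
```

Run:
```python
from h import *
st(); grab('wrist','w2'); grab('top','t2')
```

```text
t 2.58 p [ 481.7 -202.2  259.8] rpy [-8.998e+01  8.000e-02 -4.942e+01] F [-0.1  0.8 -0.7] M [ 0.04 -0.07 -0.04] w 85.4 q [-0.3   0.22  0.74  1.89 -0.17  1.09 -0.36]
```

View pics/w2.png

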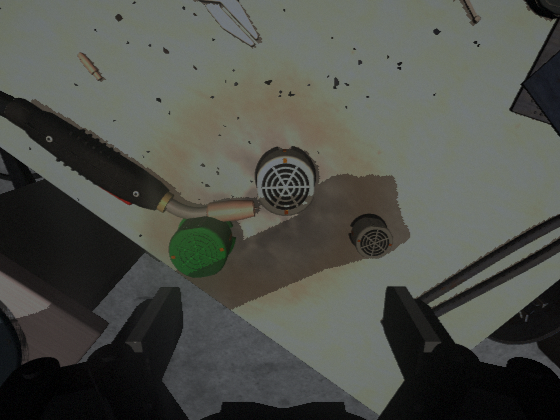

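Run:
```python
from h import *
zoom('w2','w2z',200,130,180,130,4.4)
d=load('w2'); print('orange',blobs('w2',240,140,90,90,lambda r,g,b:(r-b>60)&(r>120),2))
R=Ro.from_euler('xyz',sensors.sense()['ee_rot'])
c=onz(d,285.5,186,62);print(c)
for u,v,z in ((256,202,10),(256,217,10),(256,202,20),(235,199,20),(256,209,20),(206,205,25)):
    p=onz(d,u,v,z); print((u,v),p.round(1), R.inv().apply(p-c)[[0,2]].round(1))
```

```text
orange []
[ 481.96386104 -205.28123323   62.        ]
(256, 202) [ 435.8 -200.5   10. ] [-33.7 -32. ]
(256, 217) [ 421.6 -212.1   10. ] [-34.1 -50.3]
(256, 202) [ 438.5 -199.2   20. ] [-32.9 -29. ]
(235, 199) [ 425.9 -179.    20. ] [-56.4 -25.5]
(256, 209) [ 432.1 -204.4   20. ] [-33.1 -37.2]
(206, 205) [ 400.9 -158.4   25. ] [-88.3 -31. ]
```

View pics/w2z.png

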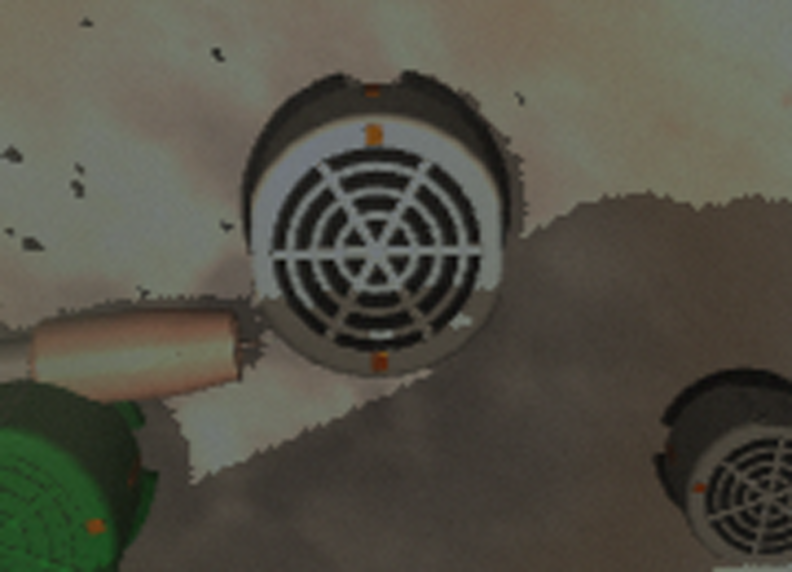

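Run:
```python
from h import *
d=load('w2');t=load('top0');s=load('scene0')
f=lambda u,v:(200+u/4.4,130+v/4.4)
a=onz(d,*f(374,135),62);b=onz(d,*f(380,361),62);e=a-b
print((a+b)/2,np.linalg.norm(e),np.degrees(np.arctan2(e[1],e[0])), onz(d,*f(377,251),62))
# line of spokes horizontal
a2=onz(d,*f(273,255),62);b2=onz(d,*f(482,251),62);g=b2-a2;print('y-axis',np.degrees(np.arctan2(g[1],g[0])))
o=(d,)+f(377,250)
print(tri(o,(t,340.5,234.5)),tri(o,(s,339.5,320)))
plan([482,-204.5,110],-49.5+0.0)
```

```text
[ 481.33571479 -206.08099215   62.        ] 52.152991513299796 42.23639316474241 [ 481.27717021 -206.10999544   62.        ]
y-axis -48.24703154863569
[ 481.3121143  -204.84290775   61.79274499] [ 481.05116849 -205.82288281   60.8371113 ]
turn [-0.0002  0.0013 -0.0006] shift [ 0.0045  0.2998 -0.0032] rows>= 2.3988273961121207 0.015366474081608577
```

Run:
```python
from h import *
plan([481.3,-205.7,20],-48)
```

```text
turn [-0.0002 -0.0118 -0.0006] shift [ 0.0056  0.4798 -0.0059] rows>= 3.838956641131944 0.12653457935487789
```

Request:
arm_command:
  commands:
    - [[0,-0.012,0,0.0055,0.1,-0.006,1],[0,-0.012,0,0.0055,0.2,-0.006,1],[0,-0.012,0,0.0055,0.3,-0.006,1],[0,-0.012,0,0.0055,0.4,-0.006,1],[0,-0.012,0,0.0055,0.48,-0.006,1],[0,-0.012,0,0.0055,0.48,-0.006,1]]

```text
clock: 3.42
tcp_pos: [479.0, -206.0, 17.9]
ee_rot: [-1.574, 0.006, -0.839]
ft_force: [0.0, 0.2, 0.3]
width: 85.6
```

Run:
```python
from h import *
st(); grab('wrist','w3')
```

```text
t 3.42 p [ 479.  -206.    17.9] rpy [-90.16   0.35 -48.09] F [0.  0.2 0.3] M [-0.06 -0.02 -0.01] w 85.6 q [-0.08  0.57  0.53  2.09 -0.5   0.61 -0.04]
```

View pics/w3.png

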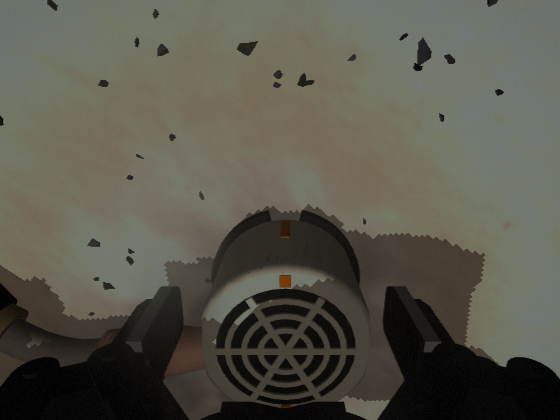

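Request:
arm_command:
  commands:
    - [[0,0,0,0,0,0,0],[0,0,0,0,0,0,0],[0,0,0,0,0,0,0],[0,0,0,0,0,0,0],[0,0,0,0,0,0,0]]

```text
clock: 4.1
tcp_pos: [482.0, -208.7, 22.2]
ee_rot: [-1.568, -0.002, -0.842]
ft_force: [-1.0, 1.3, 6.5]
width: 55.4
```

Run:
```python
from h import *
st(); grab('wrist','w4')
```

```text
t 4.1 p [ 482.  -208.7   22.2] rpy [-89.84  -0.13 -48.22] F [-1.   1.3  6.5] M [0.32 0.11 0.  ] w 55.4 q [-0.08  0.57  0.53  2.08 -0.5   0.61 -0.04]
```

View pics/w4.png

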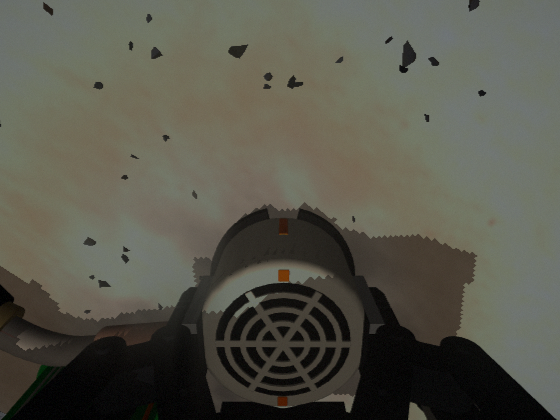

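Run:
```python
from h import *
d=load('w4');s=sensors.sense();R=Ro.from_euler('xyz',s['ee_rot'])
for uv in ((284,275),(283,401),(283,344)):
    p=onz(d,*uv,62);print(p, R.inv().apply(p-s['tcp_pos']))
plan([534.4,221.3,160],-22.5)
```

```text
[ 502.78805813 -190.63208197   62.        ] [  0.46912046 -39.70224438  27.65477215]
[ 463.26698345 -225.54427387   62.        ] [  0.17103734 -39.84804282 -25.07725206]
[ 482.38863128 -208.44089488   62.        ] [  0.15742081 -39.77747206   0.57733472]
turn [-0.0011 -0.2244  0.0014] shift [-0.5708 -0.2751  0.6519] rows>= 7.273083021744029 2.4037341827819025
```

Request:
arm_command:
  commands:
    - [[0,0,0,0,-0.1,0,0],[0,0,0,0,-0.2,0,0],[0,-0.05,0,-0.07,-0.275,0.08,0],[0,-0.1,0,-0.15,-0.275,0.17,0],[0,-0.15,0,-0.23,-0.275,0.265,0],[0,-0.2,0,-0.31,-0.275,0.355,0],[0,-0.224,0,-0.39,-0.275,0.45,0],[0,-0.224,0,-0.47,-0.275,0.54,0],[0,-0.224,0,-0.54,-0.275,0.62,0],[0,-0.224,0,-0.57,-0.275,0.652,0]]

```text
clock: 5.4
tcp_pos: [533.5, 225.3, 158.4]
ee_rot: [-1.569, -0.0, -0.389]
ft_force: [-0.4, -0.5, -2.2]
width: 55.2
```

Run:
```python
from h import *
st(); grab('wrist','w5'); grab('scene','s5'); grab('top','t5'); st()
zoom('s5','s5z',150,180,140,105,5.5);zoom('t5','t5z',150,165,120,90,6)
```

```text
t 5.4 p [533.5 225.3 158.4] rpy [-8.989e+01 -1.000e-02 -2.227e+01] F [-0.4 -0.5 -2.2] M [-0.03  0.04  0.05] w 55.2 q [-0.84  0.41  0.48  1.87 -0.24  0.92 -0.64]
t 5.55 p [533.7 221.  158. ] rpy [-9.002e+01 -2.000e-02 -2.250e+01] F [-0.3 -0.2 -2.3] M [-0.07  0.01  0.01] w 55.5 q [-0.84  0.41  0.49  1.87 -0.24  0.92 -0.63]
```

View pics/w5.png

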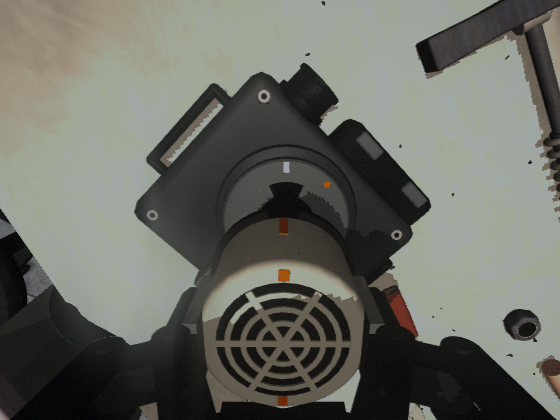

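View pics/s5z.png

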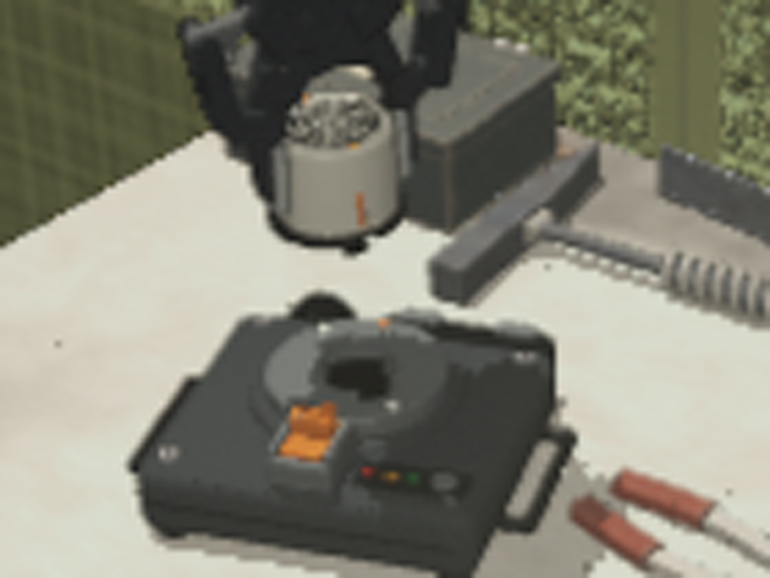

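Run:
```python
from h import *
d=load('w5')
print(blobs('w5',270,155,70,40,lambda r,g,b:(r>130)&(b>130)),blobs('w5',300,155,40,50,lambda r,g,b:(r>110)&(b<80)&(r-b>60)))
p=onz(d,286,167,60);q=onz(d,326.5,184,60);print(p,q)
for a in (67.5,66.5,68.5):
  k=np.radians(a);print(p[:2]-40.2*np.array([np.cos(k),np.sin(k)]), q[:2]-40.2*np.array([np.cos(k-np.pi/4),np.sin(k-np.pi/4)]))
plan([534.4,221.3,84],-22.5)
```

```text
[([286.0, 167.0], 55)] [([326.59, 183.98], 41)]
[549.31243951 258.38564311  60.        ] [570.97020694 236.59778839  60.        ]
[533.92856553 221.2456859 ] [533.83024974 221.21391441]
[533.28272694 221.51982812] [533.56742071 221.86443908]
[534.57909019 220.98285688] [534.10439195 220.56807582]
turn [ 0.0002 -0.      0.0002] shift [0.0011 0.1481 0.0011] rows>= 1.1845624498478007 0.00257795046938818
```

Request:
arm_command:
  commands:
    - [[0,0,0,0,0.07,0,0],[0,0,0,0,0.12,0,0],[0,0,0,0,0.14,0,0],[0,0,0,0,0.147,0,0],[0,0,0,0,0.154,0,0],[0,0,0,0,0.154,0,0]]

```text
clock: 6.3
tcp_pos: [534.2, 221.0, 81.3]
ee_rot: [-1.57, -0.0, -0.394]
ft_force: [0.3, -0.2, -1.2]
width: 55.1
```

Run:
```python
from h import *
grab('scene','s6'); st()
zoom('s6','s6z',150,180,140,105,5.5)
```

```text
t 6.35 p [534.3 221.1  81.4] rpy [-8.995e+01 -3.000e-02 -2.258e+01] F [-0.1  0.3 -1.2] M [ 0.02  0.02 -0.03] w 55.2 q [-0.79  0.51  0.44  1.93 -0.31  0.77 -0.58]
```

View pics/s6z.png

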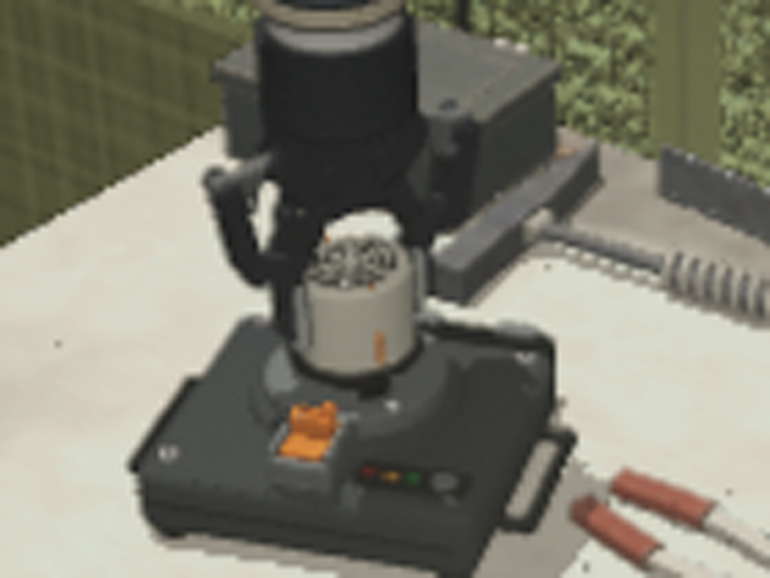

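Request:
arm_command:
  commands:
    - [[0,0,0,0,0.003,0,0],[0,0,0,0,0.006,0,0],[0,0,0,0,0.009,0,0],[0,0,0,0,0.012,0,0],[0,0,0,0,0.012,0,0]]

```text
clock: 6.98
tcp_pos: [533.8, 221.0, 74.6]
ee_rot: [-1.571, 0.0, -0.394]
ft_force: [-0.4, 0.5, -1.2]
width: 55.3
```

Request:
arm_command:
  commands:
    - [[0,0,0,0,0.003,0,0],[0,0,0,0,0.006,0,0],[0,0,0,0,0.009,0,0],[0,0,0,0,0.009,0,0]]

```text
clock: 7.48
tcp_pos: [533.9, 221.0, 70.8]
ee_rot: [-1.571, 0.0, -0.394]
ft_force: [-2.7, -0.2, 5.2]
width: 54.8
```

Request:
arm_command:
  commands:
    - [[0,0.04,0,0,0.0005,0,0],[0,0.08,0,0,0.0005,0,0],[0,0.12,0,0,0.0005,0,0],[0,0.16,0,0,0.0005,0,0],[0,0.2,0,0,0.0005,0,0],[0,0.2,0,0,0.0005,0,0]]

```text
clock: 8.22
tcp_pos: [534.4, 222.2, 70.8]
ee_rot: [-1.569, 0.0, -0.793]
ft_force: [-1.6, 1.3, 4.6]
width: 55.6
```

Run:
```python
from h import *
grab('scene','s7'); grab('wrist','w7'); st()
zoom('s7','s7z',150,180,140,105,5.5)
```

```text
t 8.32 p [534.5 222.2  70.8] rpy [-8.987e+01  2.000e-02 -4.542e+01] F [-1.3  2.   4.8] M [0.27 0.24 0.  ] w 55.0 q [-0.86  0.55  0.54  1.94 -0.4   0.76 -0.89]
```

View pics/s7z.png

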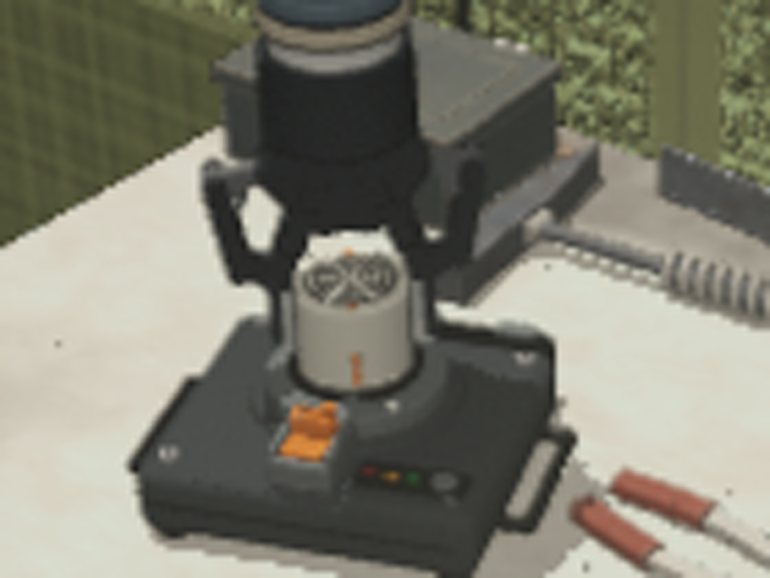

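View pics/w7.png

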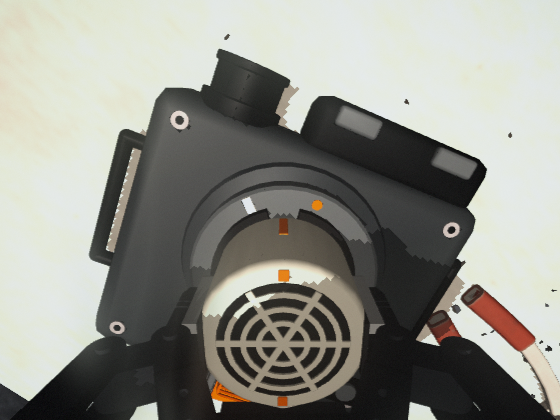

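Request:
arm_command:
  commands:
    - [[0,0.04,0,0,0,0,0],[0,0.08,0,0,0,0,0],[0,0.12,0,0,0,0,0],[0,0.15,0,0,0,0,0],[0,0.175,0,0,0,0,0],[0,0.193,0,0,0,0,0],[0,0.193,0,0,0,0,0]]

```text
clock: 9.2
tcp_pos: [534.8, 221.3, 70.8]
ee_rot: [-1.569, -0.0, -1.179]
ft_force: [-0.9, -0.1, 5.7]
width: 55.4
```

Run:
```python
from h import *
grab('scene','s8'); grab('wrist','w8'); st()
zoom('s8','s8z',150,180,140,105,5.5)
```

```text
t 9.3 p [534.7 221.3  70.8] rpy [-89.9    0.   -67.54] F [-1.1  0.9  5.9] M [-0.05  0.12  0.04] w 55.2 q [-0.94  0.57  0.64  1.94 -0.48  0.78 -1.2 ]
```

View pics/w8.png

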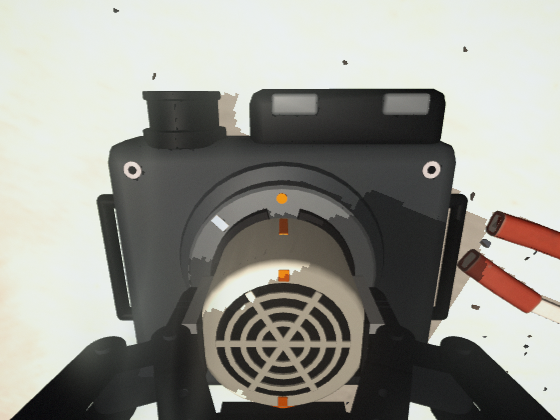

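Pointer (283,227) is lined up with the orange mark (281,198). I'll turn a little further to feel the stop.

Request:
arm_command:
  commands:
    - [[0,0.009,0,0,0,0,0],[0,0.018,0,0,0,0,0],[0,0.026,0,0,0,0,0],[0,0.026,0,0,0,0,0]]

```text
clock: 9.8
tcp_pos: [534.7, 221.5, 70.8]
ee_rot: [-1.569, -0.001, -1.228]
ft_force: [-0.5, 1.2, 5.8]
width: 55.5
```

Run:
```python
from h import *
grab('wrist','w9'); st()
```

```text
t 9.85 p [534.8 221.5  70.8] rpy [-8.990e+01 -3.000e-02 -7.034e+01] F [-0.3  0.4  5.5] M [-0.07  0.05  0.86] w 55.1 q [-0.95  0.58  0.65  1.94 -0.49  0.78 -1.24]
```

View pics/w9.png

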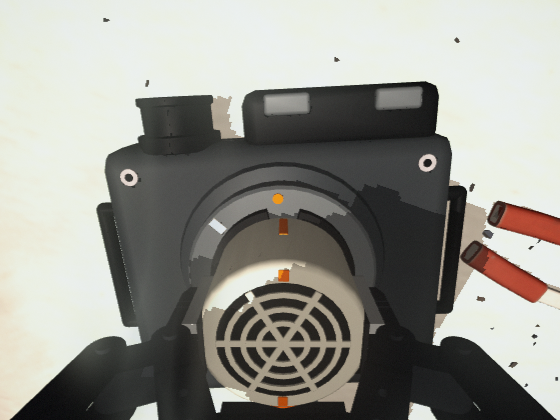

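Request:
arm_command:
  commands:
    - [[0,-0.006,0,0,0,0,0],[0,-0.006,0,0,0,0,0.5],[0,-0.006,0,0,0,0,1],[0,-0.006,0,0,0,0,1],[0,-0.006,0,0,0,0,1],[0,-0.006,0,0,-0.05,0,1],[0,-0.006,0,0,-0.15,0,1],[0,-0.006,0,0,-0.25,0,1],[0,-0.006,0,0,-0.34,0,1],[0,-0.006,0,0,-0.34,0,1]]

```text
clock: 11.1
tcp_pos: [536.1, 221.3, 243.6]
ee_rot: [-1.564, 0.002, -1.22]
ft_force: [-0.7, 0.2, -0.5]
width: 85.8
```

Run:
```python
from h import *
grab('wrist','w10'); grab('scene','s10'); st()
zoom('s10','s10z',150,180,140,105,5.5)
```

```text
t 11.2 p [533.6 221.  239.8] rpy [-9.001e+01  4.000e-02 -6.990e+01] F [-0.6  0.1 -0.6] M [ 0.03 -0.01  0.04] w 85.3 q [-1.07  0.37  0.8   1.8  -0.3   1.1  -1.39]
```

View pics/w10.png

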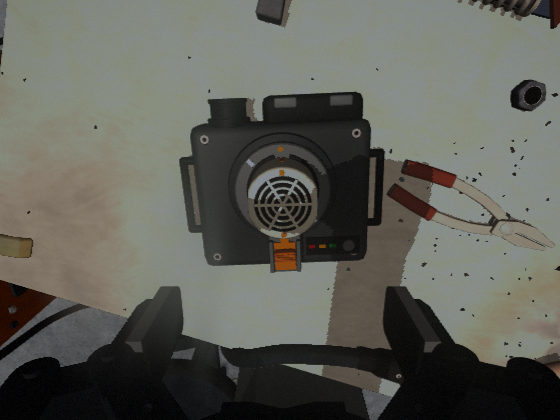

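View pics/s10z.png

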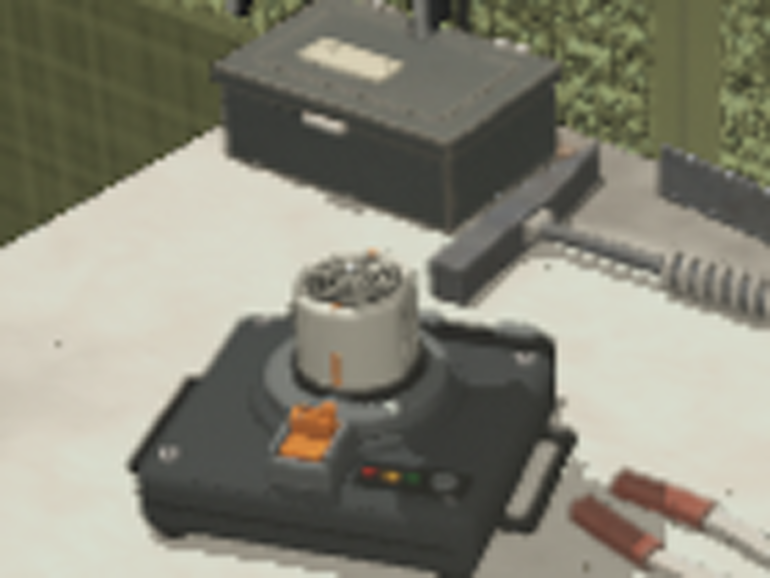

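Run:
```python
from h import *
zoom('w10','w10z',220,130,130,97,6)
```

```text
(no output)
```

View pics/w10z.png

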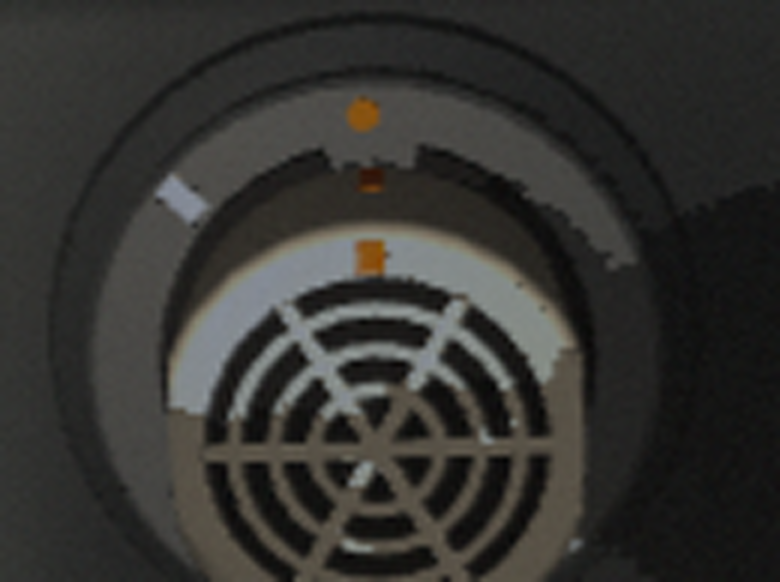

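Run:
```python
from h import *
zoom('w10','w10y',220,195,130,97,6)
print(blobs('w10',270,140,30,120,lambda r,g,b:(r>130)&(b<90)&(r-b>60)))
d=load('w10')
a=onz(d,220+370/6,130+257/6,110.5)
print(a, onz(d,220+372/6,130+449/6,110.5), onz(d,220+363/6,130+115/6,60))
```

```text
[([280.33, 148.5], 12), ([281.39, 172.78], 18), ([283.5, 234.75], 12), ([284.08, 244.32], 135), ([289.04, 254.41], 27), ([278.5, 254.0], 6), ([277.57, 258.71], 7)]
[560.1742916  230.99403579 110.5       ] [535.47899648 221.69565523 110.5       ] [570.67204406 236.21639815  60.        ]
```

View pics/w10y.png

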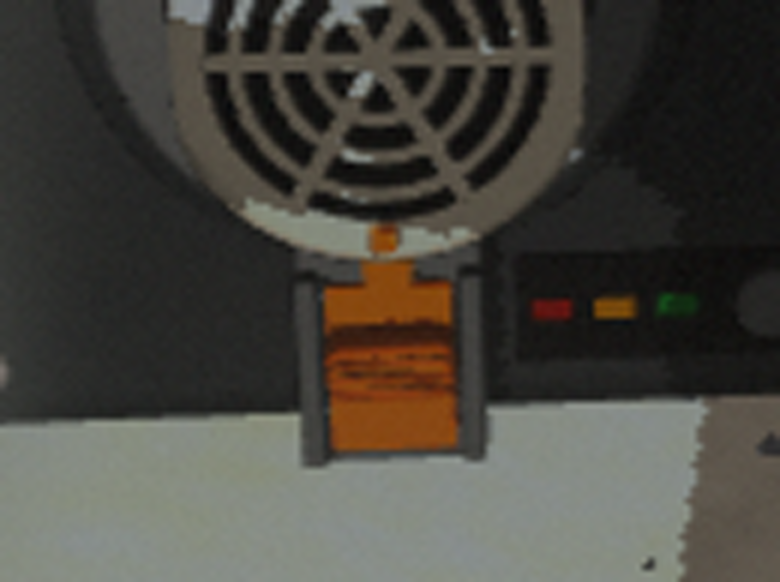

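Run:
```python
from h import *
zoom('s10','s10y',190,245,40,30,19)
d=load('w10')
for z in (63,69,72,75): print(z,onz(d,285.5,257,z).round(1),onz(d,220+393/6,195+345/6,z).round(1),onz(d,220+393/6,195+400/6,z).round(1))
s=load('s10')
k=np.radians(22.5);X=np.array([np.cos(k),np.sin(k)]);Y=np.array([-X[1],X[0]])
for z in (66,72,78):
  for a in (-57,-67):
    for b in(-10.5,10.5):
      p=np.array([534,221.3])+a*X+b*Y
      print(z,a,b,np.round((np.array(proj(s,[*p,z]))-[190,245])*19),np.round((np.array(proj(d,[*p,z]))-[220,195])*6))
```

```text
63 [472. 195.  63.] [476.6 196.7  63. ] [467.2 193.2  63. ]
69 [474.6 196.   69. ] [479.2 197.7  69. ] [469.9 194.2  69. ]
72 [475.9 196.5  72. ] [480.4 198.1  72. ] [471.2 194.7  72. ]
75 [477.3 197.   75. ] [481.7 198.6  75. ] [472.6 195.3  75. ]
66 -57 -10.5 [400. 219.] [451. 320.]
66 -57 10.5 [258. 198.] [323. 325.]
66 -67 -10.5 [375. 260.] [453. 376.]
66 -67 10.5 [232. 238.] [326. 380.]
72 -57 -10.5 [397. 184.] [452. 335.]
72 -57 10.5 [255. 163.] [322. 340.]
72 -67 -10.5 [372. 225.] [454. 391.]
72 -67 10.5 [229. 203.] [325. 396.]
78 -57 -10.5 [394. 149.] [453. 351.]
78 -57 10.5 [252. 127.] [321. 356.]
78 -67 -10.5 [369. 189.] [455. 408.]
78 -67 10.5 [226. 168.] [324. 413.]
```

View pics/s10y.png

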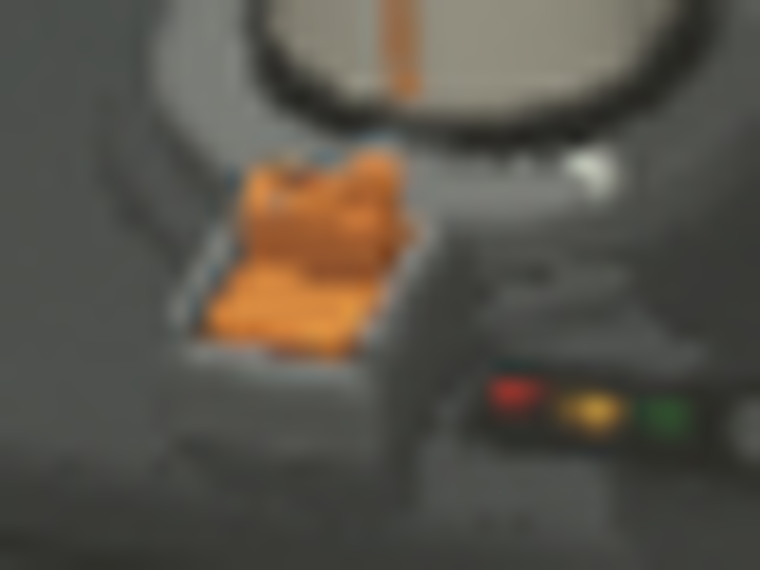

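Run:
```python
from h import *
plan([446.2,184.9,68],-67.5)
```

```text
turn [ 0.0001 -0.0209 -0.0003] shift [ 0.0081  0.3436 -0.1888] rows>= 3.1373964085592836 0.2241896841286239
```

Request:
arm_command:
  commands:
    - [[0,-0.021,0,0.008,0,-0.1,0],[0,-0.021,0,0.008,0.02,-0.189,0],[0,-0.021,0,0.008,0.1,-0.189,0],[0,-0.021,0,0.008,0.18,-0.189,0],[0,-0.021,0,0.008,0.25,-0.189,0],[0,-0.021,0,0.008,0.31,-0.189,0],[0,-0.021,0,0.008,0.342,-0.189,0],[0,-0.021,0,0.008,0.342,-0.189,0]]

```text
clock: 12.2
tcp_pos: [445.6, 184.1, 67.8]
ee_rot: [-1.574, -0.001, -1.179]
ft_force: [0.6, 0.0, 0.2]
width: 0.0
```

Run:
```python
from h import *
grab('scene','s11'); grab('wrist','w11'); st()
zoom('s11','s11z',170,205,100,75,8)
```

```text
t 12.3 p [447.  184.8  69.5] rpy [-89.96   0.   -67.51] F [ 0.4 -0.   0.3] M [ 0.03 -0.04  0.02] w 0.2 q [-1.01  0.45  0.68  2.16 -0.45  0.67 -1.2 ]
```

View pics/s11z.png

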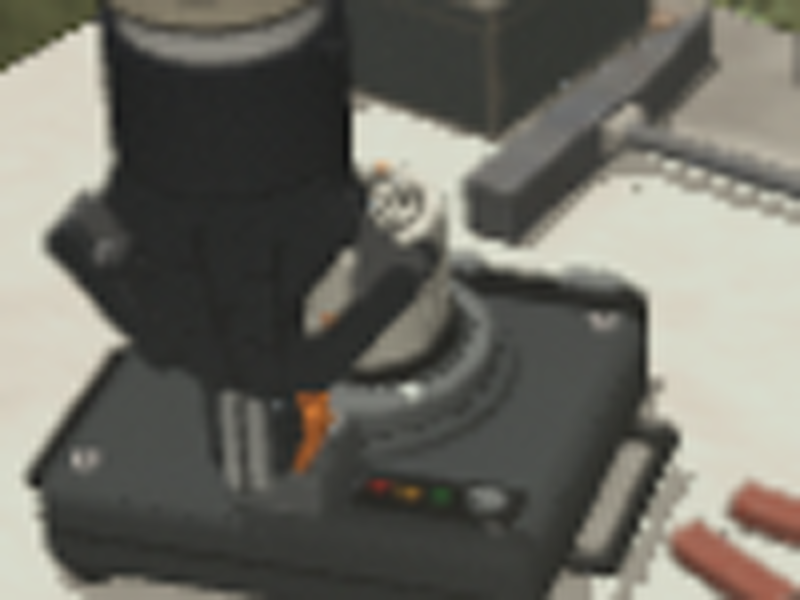

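View pics/w11.png

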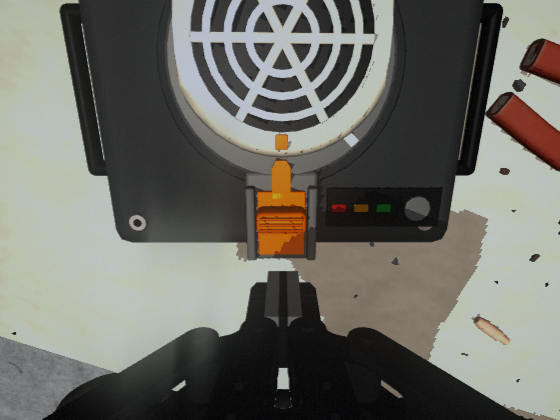

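Request:
arm_command:
  commands:
    - [[0,0,0,0,0.002,0.012,0],[0,0,0,0,0.002,0.024,0],[0,0,0,0,0.002,0.03,0],[0,0,0,0,0.002,0.034,0],[0,0,0,0,0.002,0.038,0],[0,0,0,0,0.002,0.042,0],[0,0,0,0,0.002,0.046,0],[0,0,0,0,0.002,0.046,0]]

```text
clock: 13.3
tcp_pos: [467.9, 193.7, 68.0]
ee_rot: [-1.571, -0.0, -1.178]
ft_force: [-0.7, -0.0, -0.1]
width: 0.4
```

Run:
```python
from h import *
grab('wrist','w12'); st()
```

```text
t 13.35 p [467.9 193.7  68. ] rpy [-89.99  -0.   -67.49] F [-0.4  0.2 -1. ] M [-0.06  0.17  0.02] w 0.1 q [-0.99  0.49  0.67  2.11 -0.47  0.7  -1.2 ]
```

View pics/w12.png

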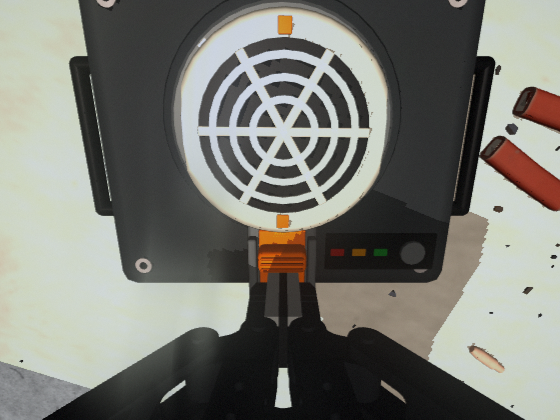

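Request:
arm_command:
  commands:
    - [[0,0,0,0,0,0.003,0],[0,0,0,0,0,0.006,0],[0,0,0,0,0,0.009,0],[0,0,0,0,0,0.009,0]]

```text
clock: 13.85
tcp_pos: [470.0, 194.5, 67.8]
ee_rot: [-1.576, 0.001, -1.178]
ft_force: [-5.3, -2.0, 4.5]
width: -0.1
```

Request:
arm_command:
  commands:
    - [[0,0,0,0,0,0.003,0],[0,0,0,0,0,0.006,0],[0,0,0,0,0,0.006,0]]

```text
clock: 14.22
tcp_pos: [470.1, 194.6, 67.3]
ee_rot: [-1.582, 0.002, -1.178]
ft_force: [-10.4, -4.6, 9.6]
width: 0.4
```

Run:
```python
from h import *
grab('wrist','w13'); st()
```

```text
t 14.28 p [470.1 194.6  67.3] rpy [-90.62   0.12 -67.51] F [-10.9  -4.1   8.9] M [-0.95  2.36 -0.02] w -0.0 q [-0.99  0.49  0.66  2.1  -0.47  0.71 -1.2 ]
```

View pics/w13.png

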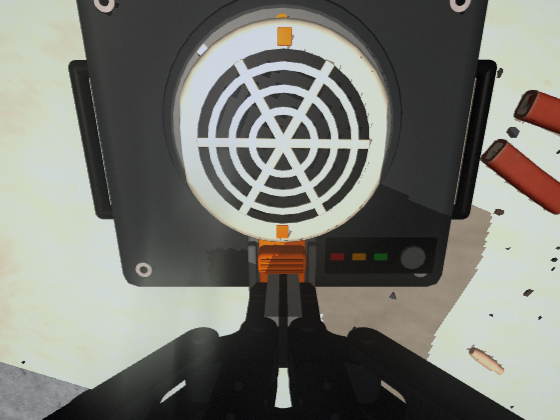

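Request:
arm_command:
  commands:
    - [[0,0,0,0,-0.002,-0.015,0],[0,0,0,0,-0.002,-0.04,0],[0,0,0,0,-0.002,-0.068,0],[0,0,0,0,-0.002,-0.068,0]]

```text
clock: 14.78
tcp_pos: [442.1, 183.1, 69.0]
ee_rot: [-1.571, 0.001, -1.178]
ft_force: [0.1, -0.8, 0.5]
width: 0.2
```

Run:
```python
from h import *
grab('wrist','w14'); grab('scene','s14');st()
d=load('w14')
a=load('w11')
zoom('w11','w11z',220,120,130,150,4);zoom('w14','w14z',220,120,130,150,4)
cv2.imwrite('pics/cmp14.png',np.hstack([cv2.imread('pics/w11z.png')[:600,:390],cv2.imread('pics/w14z.png')[:600,:390]]))
k=np.radians(22.5);X=np.array([np.cos(k),np.sin(k)]);Y=np.array([-X[1],X[0]])
for q in (a,d):
  for aa in (-57,-67,-49,-59): print(aa,np.round(proj(q,[*(np.array([534,221.3])+aa*X),74]),1))
```

```text
t 14.88 p [443.6 183.7  69.3] rpy [-8.993e+01  1.000e-02 -6.748e+01] F [-0.7 -0.4  1. ] M [-0.   -0.04 -0.01] w -0.1 q [-1.02  0.45  0.68  2.17 -0.45  0.67 -1.2 ]
-57 [280.8 212. ]
-67 [280.9 234.7]
-49 [280.8 193.1]
-59 [280.8 216.6]
-57 [281.8 201.2]
-67 [281.8 224.4]
-49 [281.8 181.9]
-59 [281.8 205.9]
```

View pics/cmp14.png

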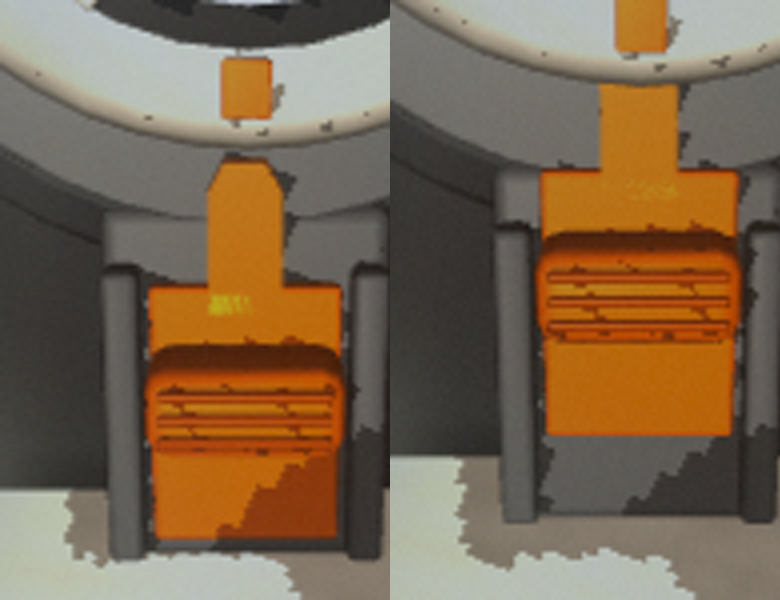

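Run:
```python
from h import *
k=np.radians(22.5);X=np.array([np.cos(k),np.sin(k)])
a=load('w11');d=load('w14')
f=lambda q,u,v,z:(onz(q,220+u/4,120+v/4,z)[:2]-[534,221.3])@X
print('shoulder',f(a,300,287,63.5),f(d,310,170,63.5))
print('back',f(a,245,538,63.5),f(d,245,434,63.5))
print('guide end',f(a,245,550,63),f(d,245,515,63))
print('rail front',f(a,120,268,65),f(d,120,228,65)); print('rail end',f(a,125,557,65),f(d,125,520,65))
print('ridge in',f(a,245,372,74),f(d,245,255,74),'out',f(a,245,448,74),f(d,245,338,74))
```

```text
shoulder -51.260889168432804 -43.140407731339145
back -80.99447454877262 -72.84050224647402
guide end -82.75020353851899 -82.96407071397236
rail front -48.771029533371156 -49.02300483133833
rail end -82.67002596717427 -82.69256532198226
ridge in -57.42412644253992 -49.741327462285604 out -65.77140870617325 -58.38666518536225
```

Request:
arm_command:
  commands:
    - [[0,0,0,0,-0.08,-0.02,0],[0,0,0,0,-0.2,-0.02,0],[0,0,0,0,-0.3,0.03,0],[0,0,0,0,-0.3,0.03,0]]

```text
clock: 15.38
tcp_pos: [461.5, 191.1, 223.2]
ee_rot: [-1.56, 0.001, -1.177]
ft_force: [0.1, -0.6, -0.3]
width: -0.1
```

Run:
```python
from h import *
grab('wrist','w15'); grab('scene','s15');st()
zoom('s15','s15z',170,205,100,75,8)
zoom('w15','w15z',200,30,180,135,4.4)
```

```text
t 15.47 p [457.3 189.5 219.1] rpy [-8.996e+01  2.000e-02 -6.747e+01] F [-0.6 -0.5 -0.2] M [ 0.04  0.01 -0.02] w 0.1 q [-1.2   0.24  0.86  2.   -0.21  0.99 -1.42]
```

View pics/w15.png

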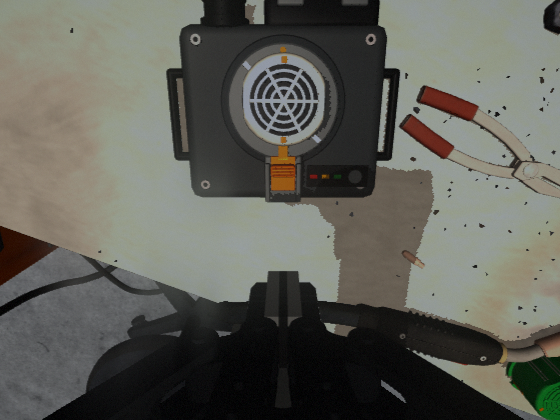

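View pics/s15z.png

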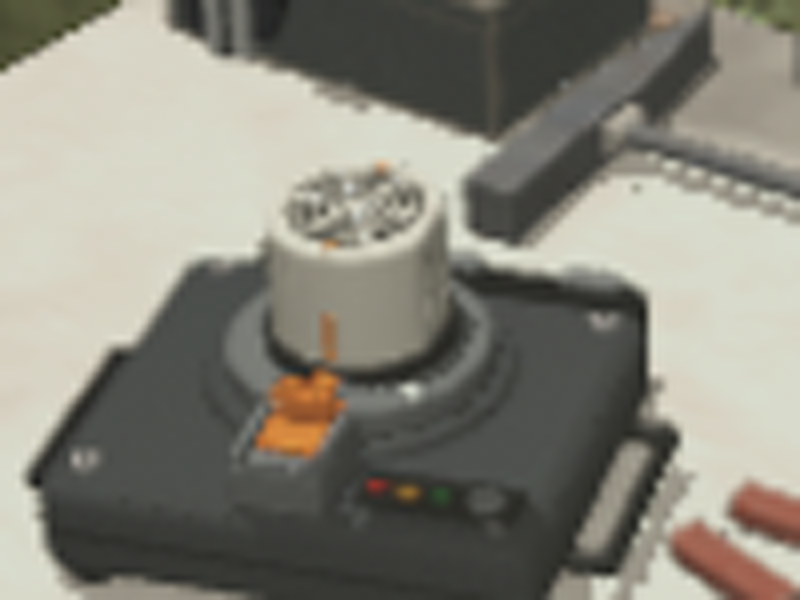

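The canister sits flush. Pointers and orange dot line up at (283–285, 48–139), the catch is in at (284,178), and the arm is clear of everything.

```bash
python3 -c "
from bench import workorder
print(workorder.finish_job())"
```

```text
the job is handed in; nothing more can be done
None
```

I fitted the grey canister to the blower unit, turned it clockwise to its stop and slid the catch in. I then withdrew the arm and handed the job in at about 15.5 s of the 58 s. No verdict came back.

- **Seating:** The lugs went straight through the gaps without any searching turn. Contact came with the tool at z = 70.8 mm, against 70.5 mm expected for a flush flange, with about 6 N of pressure.
- **Turn to the stop:** I turned it about 48° in all, until the twisting moment rose to 0.86 N m. After release the canister's x axis measured 20.6° and the port's about 22°. That difference of about 1.5° is close to my measuring error and within the notch's play.
- **Catch:** It stopped against about 12 N, and the pictures show 8.1 mm of travel (by the thumb ridge, about 7.5 mm), where fully in is 8 mm. The tongue reaches the flange in line with the canister's pointer.
- **Other checks:** Nothing else was touched that I could see. The highest force I read was about 15 N at the wrist, pushing the catch home. The wrist and scene views put the port's top at 54 mm and the wrist and top views at 62 mm. The contact height fits the stated 60 mm.

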